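# Press a new bearing sleeve into a vacuum mixing-bowl lid

## Robot

A 6-joint arm with a two-finger parallel gripper is mounted at the origin on the work surface. World frame = base frame: x ahead of the robot, y to its left, z up, the work surface at z = 0. Lengths are in m, angles in rad, forces in N, time in s.
With the tool pointing down it reaches from about 0.3 to 0.825 m from the base axis. Payload 5.4 kg.
Tool frame: the origin (TCP) lies at the very end of the fingers, on their centre line; the grasp point (between the pads) lies 19 mm behind it; z points along the fingers, y is the line along which they close (so a half turn about z gives the same grasp; the last joint's range is limited). The gripper opens to 92 mm and grips with 3 to 60 N. Pads are 20 mm wide; open, the fingers measure 128 mm over their backs; the gripper's body (75 mm by 189 mm) begins 69 mm behind the grasp point.
Start: joints at [0.999, 0.158, 1.597, -0, 1.386, -0.21], TCP at [0.204, 0.538, 0.215] pointing down, gripper open.
Joint ranges: [-2.91, 2.91], [-0.94, 2.29], [0.18, 2.7], [-1.29, 4.43], [0.17, 2.64], [-3, 3]. Speed limits (rad/s): [2.57, 2.57, 3.14, 3.14, 3.14, 3.14].

## Interface

Orientations are given as a rotation vector (axis times angle).
In Python, from bench import manip gives the robot as it stands.
- The arm moves only by the tool apply_moves, never from a script. Its argument "increments" is a list of rows, each an object of numbers: "x", "y", "z": the shift along the tool's x, y, z in mm; "turn": the turn about the tool's z in rad. A call has 1 to 10 rows; each row is the pose to reach, as a shift and turn from the pose commanded when the call began, along the tool's axes at that moment; what a row does not reach only later rows make up. A row lasts 1/8 s, in which the tool goes at most 62.5 mm and 10.7 degrees, less where a joint would pass 70% of its speed; a pose out of reach is approached as far as the arm can. A call with a gripper value outside its range is refused whole. "claw" is the finger opening in mm, from 0 to 91.9, set as the call begins (left out, the last holds). The fingers move at their own pace and stop on an object; "grip_force" is the grip in N (left out, the last holds). Time passes only in rows, so rows that repeat a pose let the fingers close. It gives the time, the measured TCP pose, the force, the opening and the grip force at its end, in the units of the state.
- manip.read_state(): the state, without advancing time (a new reading comes with each control period).
- manip.snapshot(name): name is "side" or "top"; returns the picture (420x560x3 uint8, blue, green, red); there is no depth.
- manip.get_calibration(name): a dict with "mtx" (3x3 intrinsics, pixels), "R" (3x3) and "t" (3): a world point X has camera coordinates R X + t. Camera axes: x right, y down, z forward; pixel columns grow to the right and rows downward; lengths in m; the calibration is good to about 2 mm. A picture is of the moment at which its call begins. get_calibration takes no time and is no camera call.
- manip.close_job(): hands the job in; it is judged then, once.
The state is a dict: "time": time; "joint_pos": joint angles; "joint_vel": joint speeds; "effort": joint torques, N m; "position": TCP position; "tool_rot": TCP orientation; "force": force on the tool from outside, world axes, zero at the start; "moment": the same for the moment, N m; "opening": opening from 0.0 (shut) to 1.0 (fully open); "gripper_force": force on a finger pad.
Only numpy, scipy, OpenCV 4.12 (cv2) and the standard library are available. Lean on these libraries where they do the work, as an engineer would, in place of code of your own. Each camera call takes 0.05 s, during which the arm holds its last target. There are 200 camera calls.

## Task

Take the larger of the two bronze bearing sleeves from the white tray and press it, spigot down, into the bore in the lid of the mixing bowl until its shoulder sits flush on the hub all round. The lid floats on a soft seal and sinks while you push, so feel for the shoulder bottoming and ease off there: do not push so hard that the seal is squashed flat. Let go of the sleeve, and leave the small sleeve in the tray and the paddle, plaster cast and spatula on the bench as they are.

Things in the scene. Friction and masses are not known exactly. Their poses are not given: they have to be found in the camera images.
- bore (a point): Centre of the bore's mouth, in the flat top face of the grey plastic hub (44 mm across, 128 mm above the bench) in the middle of the lid; z up. Bore 27 mm across, 2.5 mm 45-degree lead-in, 30 mm deep, open below. Four slim crush ribs inside, starting 7 mm down, grip the spigot: pushing it past them takes about 7 to 15 N all the way, far more than the sleeve's weight.
- bowl: The steel mixing bowl (100 mm across) fixed upright in its grey bench cradle (144 mm across); origin on the bench at its middle, right under the bore.
- sleeve_neck (a point): Middle of the neck of the larger sleeve, on its axis (z up). Bronze, about 160 g, 53 mm tall, standing on its foot in the tray: spigot 26 mm across, 20 long; shoulder flange 38 across, 5 thick; neck 26 across, 28 long. This point is 14 mm above the flange's top. Grip the neck from above with the fingertips above the flange (resting on it is fine); below it they would strike the hub.
- sleeve_shoulder (a point): Point on the axis of the larger sleeve at the underside of its flange (the shoulder), 20 mm above its foot; z up along the sleeve. Fully home when it meets the hub face at the bore.
- small_sleeve_middle (a point): Middle of the small bronze sleeve (for another bowl), which stands in the same tray: 36 mm tall, spigot and neck 18 mm, flange 27 mm across. It stays there.
- tray: White shallow tray, 110 x 190 mm, walls 16 mm high, floor about 4 mm above the bench; origin under its middle, long side along its y. It does not move.
- paddle: Steel stirring paddle lying flat on the bench, 110 mm long, 48 mm wide, 8 mm thick; origin on its axis under the root of the blade.
- cast: Plaster cast of a jaw, about 76 x 62 x 27 mm; origin under its middle.
- spatula: Plaster spatula lying on the bench, black handle and slim steel blade, 200 mm long; origin under its middle.
- lid: Grey plastic lid of the mixing bowl, 116 mm across; origin under its middle, 30 mm below the hub face. It can only go straight down on its soft rubber seal, several mm under the push of the press-fit; it springs back when let go. The seal is squashed flat at about 24 N. A brass vacuum nipple stands on it 44 to 70 mm from the middle; its top is just below the hub face.
There are look-alikes about, which are no part of the job. What is shaped like the part that bears sleeve_neck but black or purple is not meant.

How it is judged:
At the end, for the whole second after the job is handed in: The larger sleeve is in the bore with its shoulder within 1.5 mm of the hub face, upright within 0.06 rad and within 2 mm of the bore's centre, let go, the lid back up on its seal (within 1.5 mm); the small sleeve, paddle, cast and spatula are within 20 mm of where they were (z of sleeve_shoulder in the frame of bore between -0.002 and 0.0015 m and horizontal distance between sleeve_shoulder and bore below 0.002 m and z of sleeve_neck in the frame of sleeve_shoulder above 0.01 m and angle between sleeve_neck's own z axis and vertical below 0.06 rad and distance of bore from where it was at the start of the episode below 0.0015 m and distance of each of small_sleeve_middle, paddle, cast, spatula from where it was at the start of the episode below 0.02 m); the robot touches nothing.
It fails at once if the seal was squashed flat: the lid was pushed down by more than 8 mm (about 24 N) (distance of bore from where it was at the start of the episode above 0.008 m).
It fails at once if the small sleeve was disturbed (moved by more than 20 mm) (distance of small_sleeve_middle from where it was at the start of the episode above 0.02 m).
It fails at once if the paddle, cast or spatula was disturbed (moved by more than 20 mm) (distance of any of paddle, cast, spatula from where it was at the start of the episode above 0.02 m).
It also fails if it takes over 59 s, if anything falls off the work surface, if the arm or the gripper's body presses on something with over 40 N, if the wrist force passes 120 N, or if a joint passes its speed limit or range.

## Working session

There is one attempt and no reset: what is moved stays moved. The work goes in short steps, Python scripts to look and compute and a tool call to move; the robot and the scene stay as the last step left them, time stands still between calls to the robot, and variables do not carry over. Pictures are saved under pics/ and viewed, at most 10 in all, crops included, and the job is handed in when it is done.

Besides the shell and the picture viewer there is one more tool, called after ">>>" as name(argument=value, ...), one argument or row to a line, values as JSON. apply_moves: Moves the arm, as the interface text tells. Its arguments: {"type":"object","properties":{"increments":{"type":"array"},"claw":{"type":"number"},"grip_force":{"type":"number"}},"required":["increments"]}

```bash
mkdir -p pics; python3 - <<'E'
from bench import manip
import cv2,numpy as np
for n in("side","top"):
    i=manip.snapshot(n); cv2.imwrite(f"pics/{n}0.png",i)
    c=manip.get_calibration(n); print(n,np.round(c["mtx"],1).tolist(),np.round(c["R"],3).tolist(),np.round(c["t"],3), np.round(-c["R"].T@c["t"],3))
s=manip.read_state();print(s)
E
```

```text
side [[483.6, 0.0, 281.3], [0.0, 483.6, 211.5], [0.0, 0.0, 1.0]] [[-0.999, -0.048, 0.01], [-0.043, 0.75, -0.66], [0.024, -0.659, -0.751]] [0.642 0.121 1.036] [0.622 0.623 0.851]
top [[467.9, 0.0, 278.7], [0.0, 467.9, 210.9], [0.0, 0.0, 1.0]] [[0.029, -1.0, -0.0], [-0.986, -0.029, -0.165], [0.165, 0.005, -0.986]] [-0.031  0.664  0.949] [ 0.499 -0.017  1.046]
{'time': 0.1, 'joint_pos': array([ 9.98903629e-01,  1.59008871e-01,  1.59806741e+00,  2.94503213e-05,
        1.38616733e+00, -2.10113248e-01]), 'joint_vel': array([-1.17709176e-04,  5.05879426e-04, -3.69705848e-03,  6.46321932e-04,
       -5.81560383e-05,  7.42892346e-04]), 'effort': array([-5.87790782e-04, -3.86506212e+01, -3.22958922e+01,  7.03156530e-02,
        3.39962658e-02, -4.65329356e-05]), 'position': array([0.20323441, 0.53730877, 0.21372401]), 'tool_rot': array([-5.65077978e-01, -3.08968679e+00,  2.37976885e-03]), 'force': array([ 0.00579848,  0.04285586, -0.29500534]), 'moment': array([0.00537033, 0.0173557 , 0.01026081]), 'gripper_force': 0.0, 'opening': 0.9983778385547009}
```

View pics/side0.png

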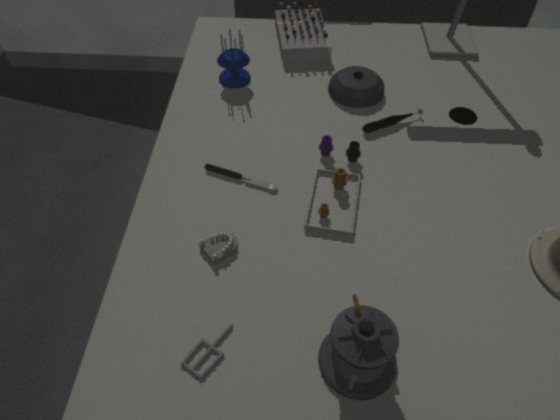

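View pics/top0.png

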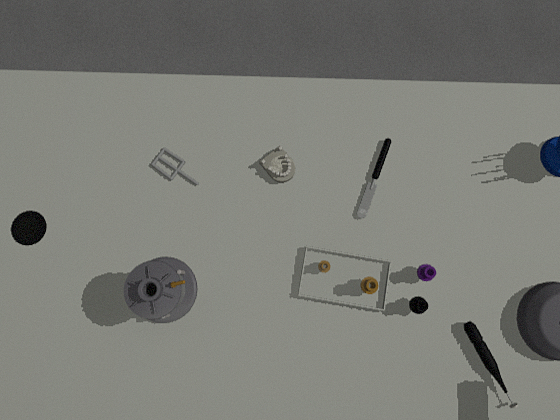

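Side view: two bronze sleeves stand in the tray, at (340,179) and (324,211). Purple (326,146) and black (353,152) look-alikes stand outside it, and the bowl hub is at (366,330). Top view: bronze at (370,285) and (324,266), purple (427,272), black (418,305), hub (151,289), nipple to its right. The larger bronze one, at side (340,179) and top (370,285), fits the description: right colour, in the tray and visibly the bigger of the two. I'll confirm it in a crop and measure.

```bash
cat > h.py <<'E'
from bench import manip
import cv2,numpy as np
def cal(n):
    c=manip.get_calibration(n); return c["mtx"],c["R"],c["t"]
def ray(n,p,z):
    K,R,t=cal(n); o=-R.T@t; d=R.T@np.linalg.inv(K)@np.array([p[0],p[1],1.]); return o+d*(z-o[2])/d[2]
def proj(n,X):
    K,R,t=cal(n); q=K@(R@np.asarray(X)+t); return q[:2]/q[2]
def tri(a,b):
    A=[];r=[]
    for n,p in(("side",a),("top",b)):
        K,R,t=cal(n); P=K@np.c_[R,t]; A+=[p[0]*P[2]-P[0],p[1]*P[2]-P[1]]
    A=np.array(A); return np.linalg.lstsq(A[:,:3],-A[:,3],rcond=None)[0]
def bronze(img):
    h=cv2.cvtColor(img,cv2.COLOR_BGR2HSV)
    return cv2.inRange(h,(8,110,50),(28,255,255))
E
python3 - <<'E'
from h import *
I={n:cv2.imread(f"pics/{n}0.png") for n in("side","top")}
for n in I:
    k,l,s,c=cv2.connectedComponentsWithStats(bronze(I[n]))
    for j in range(1,k):
        if s[j,4]>15: print(n,s[j],c[j].round(1), ray(n,c[j],.035).round(3))
T=cv2.resize(I["top"][235:345,270:450],None,fx=4,fy=4,interpolation=3)[:300]
a=cv2.resize(I["top"][240:320,290:390],(400,320),interpolation=3)
b=cv2.resize(I["side"][130:210,290:390],(400,320),interpolation=3)
c=cv2.resize(I["top"][250:330,115:215],(400,280),interpolation=3)
d=cv2.resize(I["side"][300:380,320:420],(400,280),interpolation=3)
cv2.imwrite("pics/crop1.png",np.vstack([np.hstack([a,b]),np.hstack([c,d])]))
E
```

```text
side [332 168  15  21 134] [339.7 177.1] [ 0.513 -0.211  0.035]
side [319 204  10  13  66] [323.5 209.2] [ 0.553 -0.106  0.035]
side [353 295   8  18  63] [356.3 304.9] [0.492 0.137 0.035]
top [319 261  11  11  65] [324.3 265.9] [ 0.551 -0.113  0.035]
top [361 277  17  17 198] [369.1 285.2] [ 0.513 -0.209  0.035]
top [171 280  14   8  56] [176.8 283.2] [0.505 0.201 0.035]
```

View pics/crop1.png

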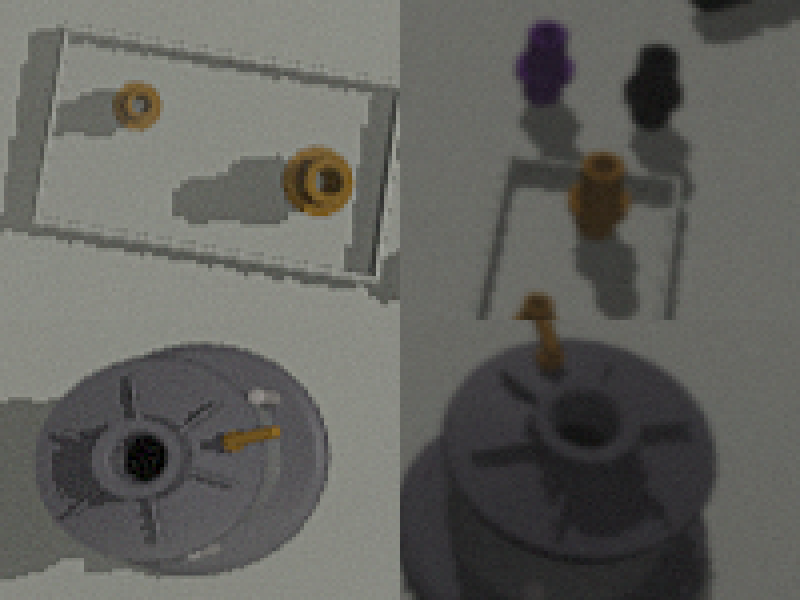

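Crop confirms it: bronze, taller and wider, next to the tray's far corner; the small one is the other; purple and black are outside the tray. The bore mouth is near top (151.3,289.4), side (366.3,328).

```bash
python3 - <<'E'
from h import *
for nm,a,b,z in(("slv top",(340.5,171),(372,285.3),.057),("bore",(366.3,328),(151.3,289.4),.128)):
    print(nm,"tri",tri(a,b).round(4),"side",ray("side",a,z).round(4),"top",ray("top",b,z).round(4))
print("flange",ray("top",(369.1,285.2),.029).round(4))
# refine bore: dark blob in the mouth
for n,p in(("side",(366,328)),("top",(151,289))):
    g=cv2.cvtColor(cv2.imread(f"pics/{n}0.png"),6); x,y=p
    w=g[y-14:y+15,x-16:x+17]
    print(n,"row",w[14].tolist(),"col",w[:,16].tolist())
K,R,t=cal("top")
s=manip.read_state(); Rt=cv2.Rodrigues(s["tool_rot"])[0]; print(Rt.round(3).tolist())
# tray corners by projection sanity
for n,pts in(("top",[(305,249),(390,263),(385,310),(298,297)]),):
    print([ray(n,p,.016).round(3).tolist() for p in pts])
E
```

```text
slv top tri [ 0.5131 -0.2119  0.0547] side [ 0.5137 -0.2095  0.057 ] top [ 0.5128 -0.2114  0.057 ]
bore tri [0.4916 0.2314 0.1211] side [0.493  0.2351 0.128 ] top [0.4914 0.2296 0.128 ]
flange [ 0.5132 -0.2107  0.029 ]
side row [59, 48, 47, 43, 49, 54, 49, 40, 39, 35, 34, 30, 34, 31, 33, 34, 32, 30, 37, 31, 31, 30, 28, 33, 36, 48, 51, 53, 53, 51, 49, 55, 50] col [57, 54, 54, 53, 54, 47, 44, 38, 34, 38, 34, 35, 32, 31, 32, 31, 25, 22, 23, 22, 20, 24, 38, 48, 52, 51, 41, 33, 32]
top row [51, 57, 52, 81, 85, 83, 95, 69, 66, 68, 73, 34, 1, 0, 3, 17, 5, 20, 20, 17, 0, 40, 74, 83, 84, 75, 65, 68, 82, 86, 91, 91, 92] col [79, 80, 54, 66, 89, 83, 67, 50, 17, 3, 11, 18, 6, 7, 5, 17, 21, 15, 19, 12, 10, 44, 77, 87, 86, 69, 53, 53, 56]
[[-0.935, 0.354, -0.001], [0.354, 0.935, -0.001], [0.0, -0.002, -1.0]]
[[0.588, -0.072, 0.016], [0.563, -0.259, 0.016], [0.462, -0.247, 0.016], [0.484, -0.059, 0.016]]
```

>>> apply_moves(
  increments=[
    {"x": -277, "y": -295},
    {"x": -277, "y": -295},
    {"x": -277, "y": -295},
    {"x": -277, "y": -295},
    {"x": -277, "y": -295},
    {"x": -277, "y": -295},
    {"x": -277, "y": -295},
    {"x": -277, "y": -295},
    {"x": -277, "y": -295},
  ],
  claw=60,
)

```text
invalid input at $.increments[0]: expected keys x, y, z, turn
```

>>> apply_moves(
  increments=[
    {"x": -277, "y": -295},
    {"x": -277, "y": -295},
    {"x": -277, "y": -295},
    {"x": -277, "y": -295},
    {"x": -277, "y": -295},
    {"x": -277, "y": -295},
    {"x": -277, "y": -295},
    {"x": -277, "y": -295},
    {"x": -277, "y": -295},
  ],
)

```text
invalid input at $.increments[0]: expected keys x, y, z, turn
```

```bash
cat >> h.py <<'E'
def go(X):
    s=manip.read_state(); Rt=cv2.Rodrigues(s["tool_rot"])[0]
    print("t",s["time"],"pos",s["position"].round(4),"rot",s["tool_rot"].round(3),"F",s["force"].round(2),"open",round(s["opening"]*91.9,1),"gf",s["gripper_force"],"j6",s["joint_pos"][5].round(2))
    if X is not None: print("tool mm",(Rt.T@(np.asarray(X)-s["position"])*1000).round(1))
E
python3 -c "
from h import *
go([.513,-.211,.11])"
```

```text
t 0.1 pos [0.2032 0.5373 0.2137] rot [-5.65e-01 -3.09e+00  2.00e-03] F [ 0.01  0.04 -0.3 ] open 91.8 gf 0.0 j6 -0.21
tool mm [-554.6 -590.1  104.5]
```

>>> apply_moves(
  increments=[
    {"x": -277, "y": -295, "z": 0, "turn": 0},
    {"x": -277, "y": -295, "z": 0, "turn": 0},
    {"x": -277, "y": -295, "z": 0, "turn": 0},
    {"x": -277, "y": -295, "z": 0, "turn": 0},
    {"x": -277, "y": -295, "z": 0, "turn": 0},
    {"x": -277, "y": -295, "z": 0, "turn": 0},
    {"x": -277, "y": -295, "z": 0, "turn": 0},
  ],
  claw=60,
)

```text
time: 0.98
position: [0.3587, 0.1613, 0.2144]
tool_rot: [0.57, 3.089, -0.001]
force: [0.1, 0.5, -0.1]
opening: 0.653
gripper_force: 0.0
```

>>> apply_moves(
  increments=[
    {"x": -277, "y": -295, "z": 0, "turn": 0},
    {"x": -277, "y": -295, "z": 0, "turn": 0},
    {"x": -277, "y": -295, "z": 0, "turn": 0},
    {"x": -277, "y": -295, "z": 0, "turn": 0},
    {"x": -277, "y": -295, "z": 0, "turn": 0},
    {"x": -277, "y": -295, "z": 0, "turn": 0},
    {"x": -277, "y": -295, "z": 0, "turn": 0},
    {"x": -277, "y": -295, "z": 0, "turn": 0},
    {"x": -277, "y": -295, "z": 0, "turn": 0},
  ],
)

```text
time: 2.1
position: [0.5124, -0.2091, 0.2142]
tool_rot: [-0.564, -3.089, -0.001]
force: [0.3, 0.7, -0.4]
opening: 0.655
gripper_force: 0.0
```

```bash
python3 -c "
from h import *
go([.513,-.211,.09])"
```

```text
t 2.1 pos [ 0.5124 -0.2091  0.2142] rot [-5.640e-01 -3.089e+00 -1.000e-03] F [ 0.27  0.74 -0.4 ] open 60.2 gf 0.0 j6 -1.82
tool mm [ -1.4  -1.7 124.2]
```

>>> apply_moves(
  increments=[
    {"x": -1, "y": -2, "z": 60, "turn": 0},
    {"x": -1, "y": -2, "z": 124, "turn": 0},
    {"x": -1, "y": -2, "z": 124, "turn": 0},
    {"x": -1, "y": -2, "z": 124, "turn": 0},
  ],
)

```text
time: 2.6
position: [0.5142, -0.2123, 0.093]
tool_rot: [0.563, 3.088, -0.002]
force: [1.0, -0.3, 1.1]
opening: 0.652
gripper_force: 0.0
```

```bash
python3 - <<'E'
from h import *
go([.513,-.211,.032])
s=manip.snapshot("side");t=manip.snapshot("top")
a=cv2.resize(s[120:220,280:400],(400,333),interpolation=3);b=cv2.resize(t[235:335,310:430],(400,333),interpolation=3)
p=manip.read_state()["position"]
print("tcp proj",proj("side",p),proj("top",p))
cv2.imwrite("pics/c2.png",np.hstack([a,b]))
E
```

```text
t 2.6 pos [ 0.5142 -0.2123  0.093 ] rot [ 5.630e-01  3.088e+00 -2.000e-03] F [ 0.96 -0.32  1.12] open 59.9 gf 0.0 j6 -1.82
tool mm [ 1.8  0.9 61. ]
tcp proj [341.4267604  158.17067865] [376.62957192 283.95076808]
```

View pics/c2.png

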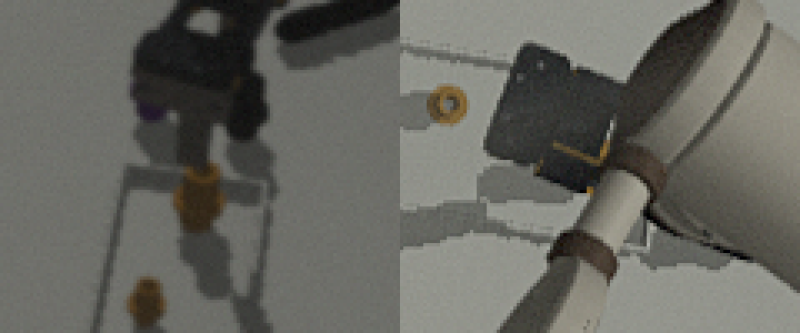

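Side picture: the finger straddles the line of the sleeve at (339.5,179) with clearance, so I descend and grip.

>>> apply_moves(
  increments=[
    {"x": 1, "y": 0, "z": 30, "turn": 0},
    {"x": 1, "y": 0, "z": 45, "turn": 0},
    {"x": 1, "y": 0, "z": 55, "turn": 0},
    {"x": 1, "y": 0, "z": 60, "turn": 0},
    {"x": 1, "y": 0, "z": 60, "turn": 0},
    {"x": 1, "y": 0, "z": 60, "turn": 0},
  ],
)

```text
time: 3.45
position: [0.5126, -0.2123, 0.0312]
tool_rot: [0.565, 3.089, -0.001]
force: [-0.7, 0.3, 0.0]
opening: 0.651
gripper_force: 0.0
```

>>> apply_moves(
  increments=[
    {"x": 0, "y": 0, "z": 0, "turn": 0},
    {"x": 0, "y": 0, "z": 0, "turn": 0},
    {"x": 0, "y": 0, "z": 0, "turn": 0},
    {"x": 0, "y": 0, "z": 0, "turn": 0},
    {"x": 0, "y": 0, "z": 0, "turn": 0},
    {"x": 0, "y": 0, "z": 0, "turn": 0},
  ],
  claw=10,
  grip_force=45,
)

```text
time: 4.2
position: [0.5122, -0.212, 0.0306]
tool_rot: [0.565, 3.09, 0.0]
force: [1.0, 1.0, 1.2]
opening: 0.271
gripper_force: 44.9
```

>>> apply_moves(
  increments=[
    {"x": 0, "y": 0, "z": -30, "turn": 0},
    {"x": 0, "y": 0, "z": -80, "turn": 0},
    {"x": 0, "y": 0, "z": -130, "turn": 0},
    {"x": 0, "y": 0, "z": -170, "turn": 0},
    {"x": 20, "y": 46, "z": -170, "turn": 0},
    {"x": 40, "y": 92, "z": -170, "turn": 0},
    {"x": 60, "y": 138, "z": -170, "turn": 0},
    {"x": 80, "y": 184, "z": -170, "turn": 0},
    {"x": 100, "y": 230, "z": -170, "turn": 0},
  ],
)

```text
time: 5.32
position: [0.4994, 0.04, 0.2002]
tool_rot: [-0.566, -3.09, 0.0]
force: [-0.5, 0.7, -1.8]
opening: 0.274
gripper_force: 44.9
```

>>> apply_moves(
  increments=[
    {"x": 20, "y": 46, "z": 0, "turn": 0},
    {"x": 40, "y": 92, "z": 0, "turn": 0},
    {"x": 60, "y": 138, "z": 0, "turn": 0},
    {"x": 76, "y": 178, "z": 0, "turn": 0},
    {"x": 76, "y": 178, "z": 0, "turn": 0},
    {"x": 76, "y": 178, "z": 0, "turn": 0},
    {"x": 76, "y": 178, "z": 0, "turn": 0},
  ],
)

```text
time: 6.2
position: [0.492, 0.2308, 0.2004]
tool_rot: [-0.567, -3.09, 0.001]
force: [-0.4, -0.9, -1.1]
opening: 0.276
gripper_force: 44.9
```

```bash
python3 - <<'E'
from h import *
go([.492,.232,.165])
s=manip.snapshot("side");t=manip.snapshot("top")
cv2.imwrite("pics/s3.png",s);cv2.imwrite("pics/t3.png",t)
a=cv2.resize(s[250:390,300:440],(400,400),interpolation=3);b=cv2.resize(t[220:360,80:220],(400,400),interpolation=3)
cv2.imwrite("pics/c3.png",np.hstack([a,b]))
E
```

```text
t 6.2 pos [0.492  0.2308 0.2004] rot [-5.67e-01 -3.09e+00  1.00e-03] F [-0.37 -0.88 -1.07] open 25.4 gf 44.904189705848694 j6 -0.99
tool mm [ 0.5  1.1 35.4]
```

View pics/c3.png

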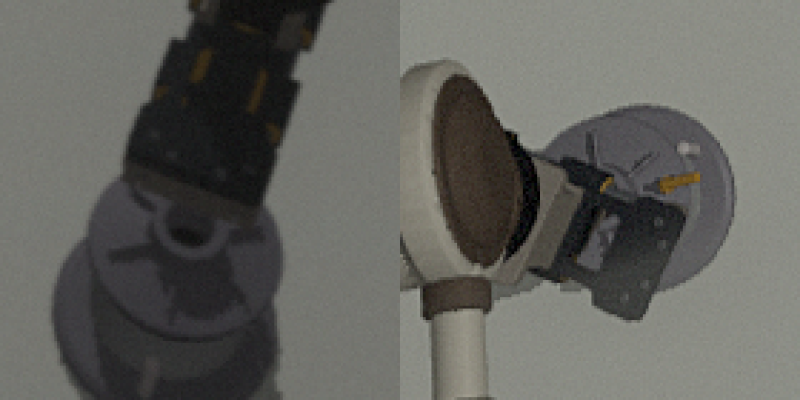

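The gripper hides the sleeve in both views. In the side view the hub mouth is at about (364,333). I'll turn the gripper so that its thin side faces the side camera, and lower it a little.

>>> apply_moves(
  increments=[
    {"x": 0, "y": 0, "z": 0, "turn": 0.17},
    {"x": 0, "y": 0, "z": 0, "turn": 0.34},
    {"x": 0, "y": 0, "z": 5, "turn": 0.51},
    {"x": 0, "y": 0, "z": 10, "turn": 0.68},
    {"x": 0, "y": 0, "z": 15, "turn": 0.85},
    {"x": 0, "y": 0, "z": 20, "turn": 1.02},
    {"x": 0, "y": 0, "z": 30, "turn": 1.2},
    {"x": 0, "y": 0, "z": 30, "turn": 1.2},
    {"x": 0, "y": 0, "z": 30, "turn": 1.2},
  ],
)

```text
time: 7.42
position: [0.4922, 0.2316, 0.171]
tool_rot: [2.209, 2.234, 0.001]
force: [-0.5, -0.4, -2.6]
opening: 0.274
gripper_force: 44.9
```

```bash
python3 - <<'E'
from h import *
go([.492,.232,.165])
s=manip.snapshot("side");t=manip.snapshot("top")
cv2.imwrite("pics/s4.png",s);cv2.imwrite("pics/t4.png",t)
a=cv2.resize(s[280:370,320:410],(600,600),interpolation=3)
cv2.imwrite("pics/c4.png",a)
E
```

```text
t 7.425 pos [0.4922 0.2316 0.171 ] rot [2.209e+00 2.234e+00 1.000e-03] F [-0.51 -0.4  -2.55] open 25.2 gf 44.904218316078186 j6 0.21
tool mm [ 0.4 -0.2  6. ]
```

View pics/c4.png

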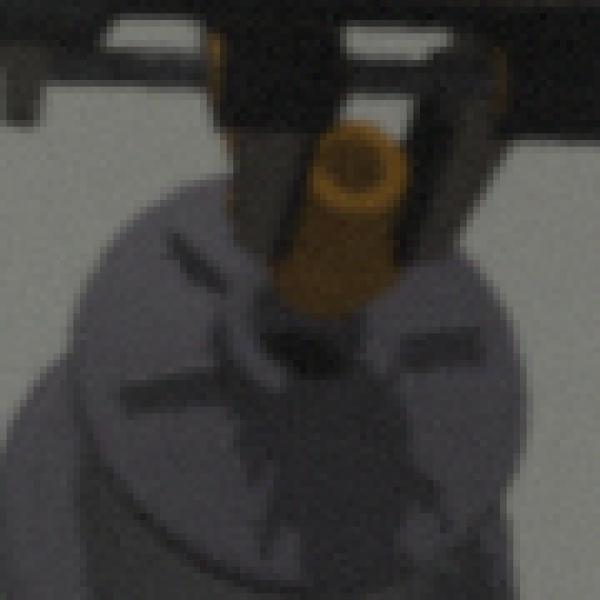

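Side picture: the sleeve hangs between the fingers, its top ring centred at about (373.7,304) and foot at about (367,326). The bore mouth lies behind and below it. I'll work out the offset within this one camera.

```bash
python3 - <<'E'
from h import *
s=cv2.imread("pics/s0.png") if 0 else cv2.imread("pics/side0.png")
f=6
g=cv2.GaussianBlur(cv2.resize(cv2.cvtColor(s,6)[308:350,340:394],None,fx=f,fy=f,interpolation=2),(0,0),5)
off=np.array([340,308]);
for th in(38,41,44,47):
    m=(g<th).astype(np.uint8); k,l,st,c=cv2.connectedComponentsWithStats(m)
    j=l[int((328-308+.5)*f),int((366-340+.5)*f)]
    cn=max(cv2.findContours((l==j).astype(np.uint8),0,1)[0],key=cv2.contourArea)
    e=cv2.fitEllipse(cn); p=(np.array(e[0])+.5)/f-.5+off
    print(th,st[j],p.round(2),np.round(np.array(e[1])/f,1),round(e[2]),ray("side",p,.128).round(4))
# expected mouth size
C=np.array([.492,.233,.128]);a=np.linspace(0,6.28,60)
for r in(.0135,.016,.022):
    q=np.array([proj("side",C+[r*np.cos(x),r*np.sin(x),0]) for x in a],dtype=np.float32);e=cv2.fitEllipse(q);print(r,np.round(e[1],1),np.round(e[0],2))
s4=cv2.imread("pics/s4.png"); m=bronze(cv2.resize(s4[290:335,355:390],None,fx=f,fy=f,interpolation=2))
k,l,st,c=cv2.connectedComponentsWithStats(m)
for j in range(1,k):
    if st[j,4]>300: print(st[j]/f+np.array([355,290,0,0,0]))
for z,p in((.1974,(373.7,304)),): print("top",ray("side",p,z).round(4))
tc=manip.read_state()["position"]; 
print("expected top",proj("side",tc+[0,0,.0264]),"foot",proj("side",tc-[0,0,.0266]))
b=cv2.resize(s4[294:334,352:392],(600,600),interpolation=3); b=cv2.convertScaleAbs(b,alpha=2); cv2.imwrite("pics/c5.png",np.hstack([b[:, :],]))
E
```

```text
38 [ 113   81   94   92 7012] [366.01 328.55] [14.7 16.5] 125 [0.4935 0.2361 0.128 ]
41 [ 109   77  101   98 7915] [366.03 328.33] [15.7 17.5] 124 [0.4935 0.2357 0.128 ]
44 [ 105   74  108  103 8818] [366.03 328.19] [16.6 18.4] 121 [0.4935 0.2354 0.128 ]
47 [ 101   70  115  110 9835] [366.04 328.11] [17.6 19.4] 119 [0.4934 0.2353 0.128 ]
0.0135 [14.4 16.9] [366.83 326.98]
0.016 [17.1 20. ] [366.84 327.01]
0.022 [23.5 27.5] [366.85 327.12]
[ 361.83333333  298.5          19.66666667   28.66666667 2093.5       ]
top [0.4912 0.2307 0.1974]
expected top [373.01963305 304.49154932] foot [368.0405291  321.29810306]
```

View pics/c5.png

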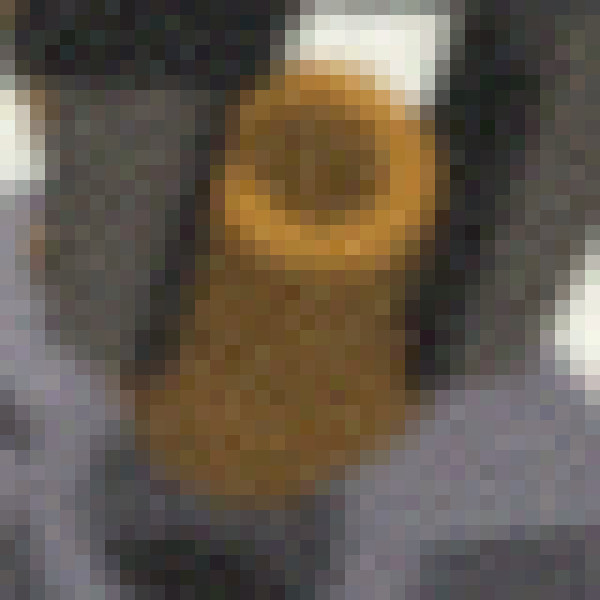

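>>> apply_moves(
  increments=[
    {"x": 2.5, "y": 1, "z": 6, "turn": 0},
    {"x": 2.5, "y": 1, "z": 12, "turn": 0},
    {"x": 2.5, "y": 1, "z": 12, "turn": 0},
    {"x": 2.5, "y": 1, "z": 12, "turn": 0},
  ],
)

```text
time: 8.02
position: [0.4929, 0.2344, 0.1585]
tool_rot: [-2.211, -2.232, 0.0]
force: [-0.5, -0.3, -1.7]
opening: 0.273
gripper_force: 44.9
```

```bash
python3 - <<'E'
from h import *
go([.493,.234,.159])
s=manip.snapshot("side");t=manip.snapshot("top")
cv2.imwrite("pics/s6.png",s);cv2.imwrite("pics/t6.png",t)
a=cv2.convertScaleAbs(cv2.resize(s[295:351,340:396],(560,560),interpolation=3),alpha=2)
cv2.imwrite("pics/c6.png",a)
tc=manip.read_state()["position"]
for C,r in((tc+[0,0,.0264],.013),(tc-[0,0,.0016],.019),(tc-[0,0,.0066],.019),(tc-[0,0,.0266],.013)):
    q=np.array([(proj("side",C+[r*np.cos(x),r*np.sin(x),0])+.5-[340,295])*10 for x in np.linspace(0,6.28,60)]); print(q.min(0).round(),q.max(0).round())
E
```

```text
t 8.025 pos [0.4929 0.2344 0.1585] rot [-2.211 -2.232  0.   ] F [-0.5  -0.27 -1.72] open 25.1 gf 44.90416467189789 j6 0.21
tool mm [-0.4  0.1 -0.5]
[236.  82.] [404. 230.]
[174. 139.] [413. 352.]
[170. 155.] [408. 367.]
[192. 248.] [351. 392.]
```

View pics/c6.png

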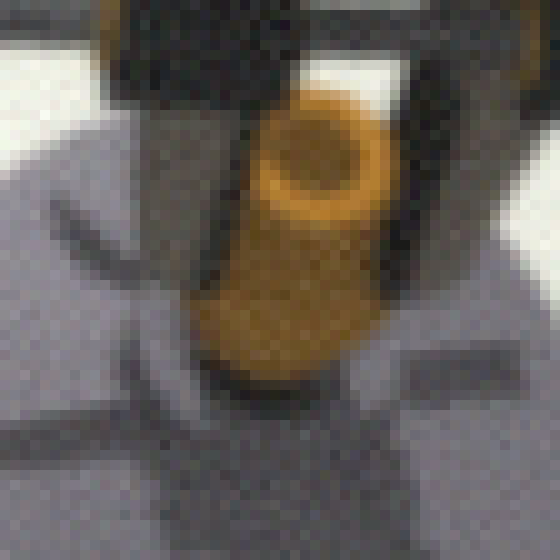

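Top ring centre at crop (326,157) against an expected (320,156). The foot sits over the mouth, off by about 1 mm in x. I'll correct that and enter the bore, staying above the ribs and watching the force.

>>> apply_moves(
  increments=[
    {"x": 0.4, "y": 0.8, "z": 2, "turn": 0},
    {"x": 0.4, "y": 0.8, "z": 4, "turn": 0},
    {"x": 0.4, "y": 0.8, "z": 6, "turn": 0},
    {"x": 0.4, "y": 0.8, "z": 6, "turn": 0},
  ],
)

```text
time: 8.62
position: [0.4935, 0.2347, 0.1523]
tool_rot: [-2.211, -2.231, 0.001]
force: [-0.6, 0.3, -1.4]
opening: 0.271
gripper_force: 44.9
```

>>> apply_moves(
  increments=[
    {"x": 0, "y": 0, "z": 2, "turn": 0},
    {"x": 0, "y": 0, "z": 3, "turn": 0},
    {"x": 0, "y": 0, "z": 3, "turn": 0},
    {"x": 0, "y": 0, "z": 3, "turn": 0},
  ],
)

```text
time: 9.12
position: [0.4936, 0.2348, 0.1497]
tool_rot: [-2.211, -2.231, 0.0]
force: [-2.4, 0.8, 0.2]
opening: 0.27
gripper_force: 44.9
```

The foot is in the bore; a side force of -2.4 N in x says to back off in x slightly.

>>> apply_moves(
  increments=[
    {"x": 0.2, "y": -0.6, "z": 0, "turn": 0},
    {"x": 0.2, "y": -0.6, "z": 2, "turn": 0},
    {"x": 0.2, "y": -0.6, "z": 4, "turn": 0},
    {"x": 0.2, "y": -0.6, "z": 4, "turn": 0},
  ],
)

```text
time: 9.62
position: [0.493, 0.2351, 0.1462]
tool_rot: [-2.211, -2.231, 0.0]
force: [-4.0, -1.2, 7.0]
opening: 0.272
gripper_force: 44.9
```

>>> apply_moves(
  increments=[
    {"x": 0, "y": 0, "z": 1, "turn": 0},
    {"x": 0, "y": 0, "z": 2, "turn": 0},
    {"x": 0, "y": 0, "z": 3, "turn": 0},
    {"x": 0, "y": 0, "z": 3, "turn": 0},
  ],
)

```text
time: 10.12
position: [0.493, 0.2352, 0.1442]
tool_rot: [-2.211, -2.232, 0.0]
force: [-6.8, -0.8, 10.6]
opening: 0.272
gripper_force: 44.9
```

>>> apply_moves(
  increments=[
    {"x": 0, "y": -0.5, "z": 0, "turn": 0},
    {"x": 0, "y": -1, "z": 0, "turn": 0},
    {"x": 0, "y": -1, "z": 0, "turn": 0},
  ],
)

```text
time: 10.5
position: [0.4929, 0.2352, 0.1445]
tool_rot: [2.21, 2.231, 0.003]
force: [-4.5, -1.3, 11.2]
opening: 0.274
gripper_force: 44.9
```

```bash
python3 - <<'E'
from h import *
go(None); print(manip.read_state()["moment"].round(2))
E
```

```text
t 10.5 pos [0.4929 0.2352 0.1445] rot [2.21  2.231 0.003] F [-4.55 -1.32 11.16] open 25.2 gf 44.94687616825104 j6 0.21
[-0.18  0.86 -0.01]
```

>>> apply_moves(
  increments=[
    {"x": 0, "y": -1, "z": 0, "turn": 0},
    {"x": 0, "y": -1.5, "z": 0, "turn": 0},
    {"x": 0, "y": -1.5, "z": 0, "turn": 0},
  ],
)

```text
time: 10.88
position: [0.4911, 0.235, 0.1425]
tool_rot: [2.211, 2.231, 0.002]
force: [1.8, 1.2, -0.2]
opening: 0.275
gripper_force: 44.9
```

>>> apply_moves(
  increments=[
    {"x": 0, "y": 0, "z": 1, "turn": 0},
    {"x": 0, "y": 0, "z": 2, "turn": 0},
    {"x": 0, "y": 0, "z": 3, "turn": 0},
    {"x": 0, "y": 0, "z": 3, "turn": 0},
  ],
)

```text
time: 11.38
position: [0.4913, 0.2351, 0.1402]
tool_rot: [2.211, 2.231, 0.002]
force: [2.9, 0.5, 4.9]
opening: 0.278
gripper_force: 44.9
```

```bash
python3 - <<'E'
from h import *
go(None); print(manip.read_state()["moment"].round(2))
s=manip.snapshot("side");cv2.imwrite("pics/s7.png",s)
cv2.imwrite("pics/c7.png",cv2.convertScaleAbs(cv2.resize(s[295:351,340:396],(560,560),interpolation=3),alpha=2))
E
```

```text
t 11.375 pos [0.4913 0.2351 0.1402] rot [2.211e+00 2.231e+00 2.000e-03] F [2.87 0.55 4.87] open 25.5 gf 44.932302832603455 j6 0.22
[ 0.05 -0.45 -0.02]
```

View pics/c7.png

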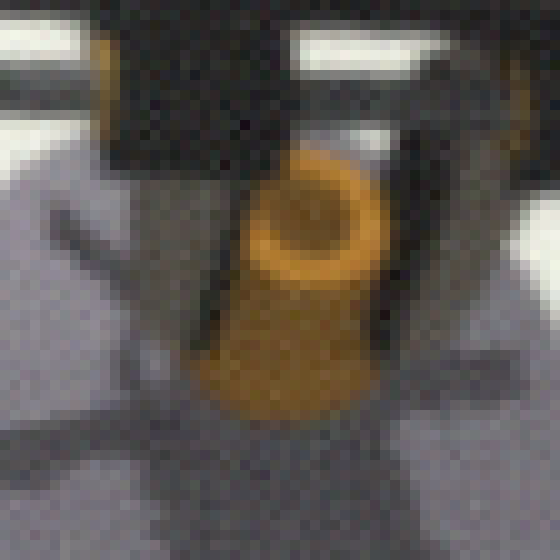

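The sleeve has dropped into the mouth; its top ring is at crop (320,220), and the shadow and hub line look concentric. I'll ease x back slightly and press in small steps.

>>> apply_moves(
  increments=[
    {"x": 0, "y": 0.4, "z": 1, "turn": 0},
    {"x": 0, "y": 0.4, "z": 2, "turn": 0},
    {"x": 0, "y": 0.4, "z": 2, "turn": 0},
  ],
)

```text
time: 11.8
position: [0.4915, 0.2351, 0.1384]
tool_rot: [2.211, 2.231, 0.002]
force: [0.7, -0.3, 6.5]
opening: 0.273
gripper_force: 44.9
```

>>> apply_moves(
  increments=[
    {"x": 0, "y": 0, "z": 1, "turn": 0},
    {"x": 0, "y": 0, "z": 2, "turn": 0},
    {"x": 0, "y": 0, "z": 2, "turn": 0},
  ],
)

```text
time: 12.18
position: [0.4912, 0.235, 0.1362]
tool_rot: [2.211, 2.231, 0.001]
force: [1.1, 0.1, 6.9]
opening: 0.274
gripper_force: 44.9
```

>>> apply_moves(
  increments=[
    {"x": 0, "y": 0, "z": 1, "turn": 0},
    {"x": 0, "y": 0, "z": 1, "turn": 0},
  ],
)

```text
time: 12.42
position: [0.4913, 0.235, 0.1353]
tool_rot: [2.211, 2.231, 0.001]
force: [0.6, 0.8, 6.5]
opening: 0.277
gripper_force: 44.9
```

>>> apply_moves(
  increments=[
    {"x": 0, "y": 0, "z": 1, "turn": 0},
    {"x": 0, "y": 0, "z": 1, "turn": 0},
  ],
)

```text
time: 12.68
position: [0.4913, 0.2351, 0.1345]
tool_rot: [2.211, 2.231, 0.001]
force: [1.1, 0.1, 8.9]
opening: 0.269
gripper_force: 44.9
```

>>> apply_moves(
  increments=[
    {"x": 0, "y": 0, "z": 1, "turn": 0},
    {"x": 0, "y": 0, "z": 1, "turn": 0},
  ],
)

```text
time: 12.92
position: [0.4914, 0.2351, 0.1335]
tool_rot: [2.211, 2.231, 0.001]
force: [0.8, 1.3, 8.3]
opening: 0.273
gripper_force: 44.9
```

>>> apply_moves(
  increments=[
    {"x": 0, "y": 0, "z": 1, "turn": 0},
    {"x": 0, "y": 0, "z": 1, "turn": 0},
  ],
)

```text
time: 13.18
position: [0.4913, 0.2351, 0.1324]
tool_rot: [2.211, 2.231, 0.001]
force: [1.2, 0.4, 7.1]
opening: 0.271
gripper_force: 44.9
```

>>> apply_moves(
  increments=[
    {"x": 0, "y": 0, "z": 0.7, "turn": 0},
    {"x": 0, "y": 0, "z": 0.7, "turn": 0},
  ],
)

```text
time: 13.42
position: [0.4914, 0.2351, 0.1319]
tool_rot: [2.211, 2.231, 0.001]
force: [0.8, 0.4, 8.4]
opening: 0.272
gripper_force: 44.9
```

>>> apply_moves(
  increments=[
    {"x": 0, "y": 0, "z": 0.8, "turn": 0},
    {"x": 0, "y": 0, "z": 0.8, "turn": 0},
  ],
)

```text
time: 13.68
position: [0.4915, 0.2351, 0.1312]
tool_rot: [2.211, 2.231, 0.001]
force: [0.7, 0.6, 8.3]
opening: 0.276
gripper_force: 44.9
```

>>> apply_moves(
  increments=[
    {"x": 0, "y": 0, "z": 0.7, "turn": 0},
    {"x": 0, "y": 0, "z": 0.7, "turn": 0},
  ],
)

```text
time: 13.92
position: [0.4914, 0.2351, 0.1307]
tool_rot: [2.211, 2.231, 0.001]
force: [0.3, -0.7, 9.5]
opening: 0.272
gripper_force: 44.9
```

>>> apply_moves(
  increments=[
    {"x": 0, "y": 0, "z": 0.8, "turn": 0},
    {"x": 0, "y": 0, "z": 0.8, "turn": 0},
  ],
)

```text
time: 14.18
position: [0.4915, 0.2351, 0.1302]
tool_rot: [2.211, 2.231, 0.001]
force: [-1.4, -0.9, 11.4]
opening: 0.272
gripper_force: 44.9
```

>>> apply_moves(
  increments=[
    {"x": 0, "y": 0, "z": 0.8, "turn": 0},
    {"x": 0, "y": 0, "z": 0.8, "turn": 0},
  ],
)

```text
time: 14.42
position: [0.4915, 0.2351, 0.1296]
tool_rot: [2.211, 2.231, 0.001]
force: [-1.2, -1.0, 13.4]
opening: 0.276
gripper_force: 44.9
```

Force rises at about 3 N/mm (the seal's stiffness) at the expected height, so the shoulder has bottomed. Now I ease off, release and retreat.

>>> apply_moves(
  increments=[
    {"x": 0, "y": 0, "z": -2, "turn": 0},
    {"x": 0, "y": 0, "z": -4, "turn": 0},
    {"x": 0, "y": 0, "z": -4.5, "turn": 0},
    {"x": 0, "y": 0, "z": -4.5, "turn": 0},
  ],
)

```text
time: 14.92
position: [0.4914, 0.2351, 0.1325]
tool_rot: [2.211, 2.231, 0.001]
force: [2.8, 1.2, 5.3]
opening: 0.271
gripper_force: 44.9
```

>>> apply_moves(
  increments=[
    {"x": 0, "y": 0, "z": 0, "turn": 0},
    {"x": 0, "y": 0, "z": 0, "turn": 0},
    {"x": 0, "y": 0, "z": 0, "turn": 0},
    {"x": 0, "y": 0, "z": 0, "turn": 0},
    {"x": 0, "y": 0, "z": 0, "turn": 0},
  ],
  claw=60,
)

```text
time: 15.55
position: [0.4909, 0.2349, 0.132]
tool_rot: [-2.211, -2.231, 0.001]
force: [0.6, -0.3, 0.7]
opening: 0.65
gripper_force: 0.0
```

>>> apply_moves(
  increments=[
    {"x": 0, "y": 0, "z": -20, "turn": 0},
    {"x": 0, "y": 0, "z": -60, "turn": 0},
    {"x": 0, "y": 0, "z": -110, "turn": 0},
    {"x": -60, "y": -10, "z": -110, "turn": 0},
    {"x": -110, "y": -20, "z": -110, "turn": 0},
    {"x": -160, "y": -20, "z": -110, "turn": 0},
    {"x": -160, "y": -20, "z": -110, "turn": 0},
  ],
)

```text
time: 16.42
position: [0.4725, 0.0722, 0.2424]
tool_rot: [2.216, 2.226, -0.0]
force: [0.5, 0.7, 0.3]
opening: 0.647
gripper_force: 0.0
```

```bash
python3 - <<'E'
from h import *
go(None)
s=manip.snapshot("side");t=manip.snapshot("top");cv2.imwrite("pics/s8.png",s);cv2.imwrite("pics/t8.png",t)
a=cv2.convertScaleAbs(cv2.resize(s[295:355,336:396],(400,400),interpolation=3),alpha=2)
b=cv2.resize(t[255:315,120:180],(400,400),interpolation=3)
cv2.imwrite("pics/c8.png",np.hstack([a,b]))
E
```

```text
t 16.425 pos [0.4725 0.0722 0.2424] rot [ 2.216  2.226 -0.   ] F [0.51 0.67 0.33] open 59.5 gf 0.0 j6 -0.11
```

View pics/c8.png

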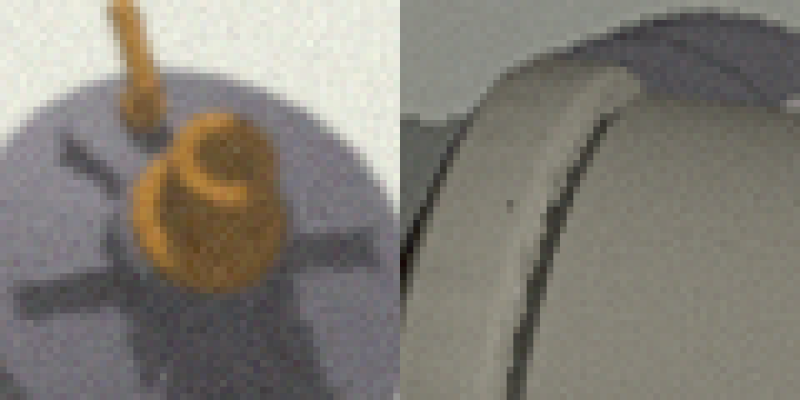

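The sleeve stands upright in the hub, with its top ring at about (369.5,318) and no gap under the flange. I'll make a quick numeric check of height and unchanged neighbours before handing in.

```bash
python3 - <<'E'
from h import *
a=cv2.imread("pics/side0.png");b=cv2.imread("pics/s8.png")
f=6;m=bronze(cv2.resize(b[308:345,350:385],None,fx=f,fy=f,interpolation=2))
k,l,st,c=cv2.connectedComponentsWithStats(m);j=1+st[1:,4].argmax()
print("obs bbox",st[j,0]/f+350-.5,st[j,1]/f+308-.5,(st[j,0]+st[j,2])/f+349.5,(st[j,1]+st[j,3])/f+307.5)
B=ray("side",(366.03,328.1),.128)
for h in(0,.002,.004):
    q=np.array([proj("side",B+[r*np.cos(x),r*np.sin(x),z+h]) for r,z in((.013,.033),(.019,.005),(.019,0)) for x in np.linspace(0,6.28,80)]);print(h,q.min(0).round(1),q.max(0).round(1))
for n,(x0,y0,x1,y1) in dict(small=(314,198,334,222),paddle=(175,318,240,385),cast=(195,228,243,268),spat=(200,158,282,196)).items():
    print(n,cv2.absdiff(a[y0:y1,x0:x1],b[y0:y1,x0:x1]).mean().round(1))
E
```

```text
obs bbox 355.3333333333333 311.6666666666667 378.0 338.0
0 [354.5 311. ] [378.1 338.8]
0.002 [354.6 310.3] [378.3 338.2]
0.004 [354.8 309.7] [378.5 337.6]
small 10.4
paddle 11.3
cast 10.5
spat 11.5
```

```bash
python3 -c "
from bench import manip
print(manip.close_job())"
```

```text
the job is handed in; nothing more can be done
None
```

The larger bronze sleeve is pressed into the bore until its shoulder bottomed, then released. The job is handed in at about 16.5 s of the 59 s allowed; the hand-in call gave no verdict. The seal was never near flat (peak push about 15 N), and the last side image showed the sleeve flush to within what it can resolve, with the bench items apparently unmoved.

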